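Shut and bolt the carver's tool chest

TASK

The carver's low tool chest stands with its lid partly open: press the lid fully shut, push the barrel bolt all the way across into the staple on the lid, then turn its handle down through the notch until it lies right down. Leave everything else on the bench and on the chest where it is.

Things in the scene. Friction and masses are not known exactly. Their poses are not given: they have to be found in the camera images.
- chest: Low wooden chest fixed to the bench, 200 mm deep (its x), 360 mm wide (its y), 90 mm high. Origin: centre of its underside; x points from its front (robot side) to its back, y to its left, z up. The right part of its top (y -180 to -30 mm) is a fixed deck, top at z = 90 mm; the left part (y -27 to 179 mm) is the lid. A steel barrel bolt lies on the deck, its axis along y at x = -45, z = 108 mm
- lid_hinge (a point): Point on the lid's hinge line: mid-length of the back edge of the lid's top, at chest x = 100, y = 76, z = 90 mm. The hinge line runs along chest y
- lid_edge (a point): Middle of the free (front) edge of the lid's upper face. The lid is plywood, 200 mm from hinge to free edge, 206 mm wide, 12 mm thick, 0.4 kg. A steel staple, 34 x 10 mm and 32 mm high, stands on it near the bolt, at chest x = -45, y = -17 mm when shut; its opening then lines up with the bolt
- lid (a joint): Lid angle in rad: 0 shut (flush with the deck), growing as the free edge rises and swings back; starts 0.4 to 0.8. A stiff hinge: it stays where it is left and needs about 2 to 5 N at the free edge to close
- bolt (a joint): Bolt travel in m: 0 drawn back, 0.046 fully across (a hard stop) in the chest's +y direction, towards the lid; starts at 0 to 0.008. Stiff, about 3 N to slide, and it stays where it is left. Pushed across before the lid is shut, it misses the staple and keeps the lid from shutting
- handle (a joint): Handle angle in rad about the bolt's axis: 0 upright, growing as it turns down towards the chest's front (-x), 1.4 right down (a hard stop, nearly level). Stays where it is left; about 1.5 N at the knob turns it. The slot keeps it near upright (below about 0.3) until the bolt is at 0.041 or more, where the notch lets it down
- knob (a point): Centre of the steel ball (18 mm diameter) at the handle's end, 40 mm from the bolt's axis on a 9 mm round stalk; upright it is 58 mm above the deck, and at chest y = -115 mm plus the bolt's travel
- bolt_notch (a point): Middle of the notch, a 14 mm gap in the front side of the bolt's casing, near its lid end (chest x = -56, y = -71, z = 108 mm), through which the stalk turns down. The casing covers chest x -62 to -28, y -137 to -41 mm and stands 30 mm above the deck; the stalk rises through a straight slot along its top
- wax_tin: Round aluminium tin, 56 mm across, 26 mm high, standing on the deck behind the bolt; to be left alone. Origin: centre of its underside
- gouge: Short gouge with a wooden handle, 125 mm long (its y), 22 mm wide, 18 mm high, lying on the deck behind the bolt, its handle's end over the chest's back edge; to be left alone. Origin: under its middle
- tumbler: Glass tumbler, 76 mm across, 95 mm high, standing on the bench to the right; to be left alone. Origin: centre of its underside
- drill: Cordless drill standing on its battery on the bench at the left, 204 mm high; to be left alone. Origin: centre of its underside

How it is judged (in metres and radians):
On the way, in this order (a step that is already met when the one before it is completed fails the run):
1. the lid is pressed fully shut (value of joint lid below 0.03 rad), for 0.1 s.
2. with the lid shut, the bolt is pushed across into the staple (value of joint bolt above 0.038 m and value of joint lid below 0.05 rad), for 0.1 s.
At the end, for the whole second after the job is handed in: The lid is shut (within 0.05 rad), the bolt is across in the staple (at least 38 of its 46 mm), its handle is turned down in the notch (at least 1.2 of 1.4 rad), and all is at rest (all of step 2 and value of joint handle above 1.2 rad and velocity of joint handle between -0.1 and 0.1 rad/s and velocity of joint bolt between -0.02 and 0.02 m/s); the robot touches nothing.
It fails at once if the tin, gouge, tumbler or drill is shifted by more than 25 mm (distance of any of wax_tin, gouge, tumbler, drill from where it was at the start of the episode above 0.025 m).
It also fails if it takes over 54 s, if anything falls off the work surface, if the arm or the gripper's body presses on something with over 40 N, if the wrist force passes 120 N, or if a joint passes its speed limit or range.

ROBOT

A 6-joint arm with a two-finger parallel gripper is mounted at the origin on the work surface. World frame = base frame: x ahead of the robot, y to its left, z up, the work surface at z = 0. Lengths are in mm, angles in rad, forces in N, time in s.
With the tool pointing down it reaches from about 325 to 900 mm from the base axis. Payload 6.1 kg.
Tool frame: the origin (TCP) lies at the very end of the fingers, on their centre line; the grasp point (between the pads) lies 19 mm behind it (bot.grip_depth is the distance from the TCP to the grasp point, in mm); z points along the fingers, y is the line along which they close (so a half turn about z gives the same grasp; the last joint's range is limited). The gripper opens to 85 mm and grips with 20 to 120 N. Pads are 22 mm wide; open, the fingers measure 114 mm over their backs; the gripper's body (76 mm by 85 mm) begins 54 mm behind the grasp point. The pads swing forward as they close: fully open they stand 13 mm farther back than shut.
Start: joints at [1.175, 0.22, 1.526, -0, 1.395, -0.126], TCP at [166.585, 602.383, 231.3] pointing down, gripper open.
Joint ranges: [-2.98, 2.98], [-0.91, 2.08], [0.09, 2.57], [-1.24, 4.39], [0.2, 2.65], [-2.68, 2.68]. Speed limits (rad/s): [2.57, 2.57, 3.01, 3.14, 3.14, 3.14].

INTERFACE

Orientations are given as [roll, pitch, yaw] about the fixed x, y, z axes, in that order (R = Rz(yaw) Ry(pitch) Rx(roll)).
In Python, from plant import bot gives the robot as it stands.
- The arm moves only by the shell command python3 -m inch 'ROWS' [FORCE]. ROWS is JSON, a list of rows, each a list of 5 numbers: the shift along the tool's x, y, z scaled (see below), then the turn about the tool's z scaled (see below), then the opening, from 0 (shut) to 1 (fully open). In form: [[x, y, z, turn, jaw], ...]. A call has 1 to 8 rows; each row is the pose to reach, as a shift and turn from the pose commanded when the call began, along the tool's axes at that moment; what a row does not reach only later rows make up. The controller multiplies each number of a shift by 15 cm and each number of a turn by 30 degrees. A row lasts 1/12 s, in which the tool goes at most 41.7 mm and 7.16 degrees, less where a joint would pass 70% of its speed; a pose out of reach is approached as far as the arm can. A call with a number of a shift or a turn outside -1 to 1 is refused whole. A call with a gripper value outside its range is refused whole. The fingers move at their own pace and stop on an object; FORCE is the grip in N (left out, the last holds). Time passes only in rows, so rows that repeat a pose let the fingers close. It gives the time, the measured TCP pose, the force, the opening and the grip force at its end, in the units of the state.
- bot.sense(): the state, without advancing time (a new reading comes with each control period).
- bot.grab_frame(name): name is "scene" or "top" or "wrist"; returns the picture (420x560x3 uint8, blue, green, red); there is no depth.
- bot.camera_model(name): a dict with "vfov" (degrees; the focal length in pixels is half the picture's height over the tangent of half this angle, whatever the lens; pixels are square), "cx", "cy" (the principal point, pixels), "R" (3x3) and "t" (3): a world point X has camera coordinates R X + t. Camera axes: x right, y down, z forward; pixel columns grow to the right and rows downward; lengths in mm; the calibration is good to about 2 mm. A picture is of the moment at which its call begins: read the wrist's pose just before it. camera_model takes no time and is no camera call; for the wrist camera it gives the pose at the moment of the call.
- bot.finish_job(): hands the job in; it is judged then, once.
The state is a dict: "t": time; "joints": joint angles; "qvel": joint speeds; "joint_torque": joint torques, N m; "tool_pos": TCP position; "ee_rot": TCP orientation; "wrist_force": force on the tool from outside, world axes, zero at the start; "wrist_torque": the same for the moment, N m; "opening": opening from 0.0 (shut) to 1.0 (fully open); "grip_force": force on a finger pad.
Only numpy, scipy, OpenCV 4.12 (cv2) and the standard library are available. Lean on these libraries where they do the work, as an engineer would, in place of code of your own. Each camera call takes 0.05 s, during which the arm holds its last target. There are 200 camera calls.

## Working session

There is one attempt and no reset: what is moved stays moved. The work goes in short steps, Python scripts to look and compute and a shell command to move; the robot and the scene stay as the last step left them, time stands still between calls to the robot, and variables do not carry over. Pictures are saved under pics/ and viewed, at most 10 in all, crops included, and the job is handed in when it is done.

```bash
ls; mkdir -p pics
python3 - <<'E'
from plant import bot
import cv2
for n in("scene","top"):
    cv2.imwrite(f"pics/{n}0.png",bot.grab_frame(n)); m=bot.camera_model(n); print(n,m)
s=bot.sense();print(s)
E
```

```text
pics
scene {'vfov': 56.14788726861176, 'cx': 282.4105322580665, 'cy': 204.9432649819902, 'R': array([[ 0.52333533,  0.85210215, -0.00648542],
       [ 0.72401075, -0.44865326, -0.52394531],
       [-0.44936463,  0.26950358, -0.85172722]]), 't': array([-279.20655307, -319.45058224, 1570.80123092])}
top {'vfov': 46.75376420093181, 'cx': 282.57681477167534, 'cy': 210.79899224943523, 'R': array([[ 0.0191312 , -0.99972122, -0.01383793],
       [-0.9823817 , -0.01622231, -0.18618008],
       [ 0.1859037 ,  0.01715598, -0.98241818]]), 't': array([  20.02655263,  549.66592856, 1267.05567662])}
{'t': 0.1, 'joints': array([ 1.17490414e+00,  2.21134241e-01,  1.52750921e+00, -1.20965766e-05,
        1.39469525e+00, -1.26086757e-01]), 'qvel': array([ 0.00028739, -0.00174258, -0.00144001,  0.00105687,  0.00104026,
       -0.0003623 ]), 'joint_torque': array([ 1.63857214e-03, -4.98243105e+01, -3.90546119e+01,  1.13196330e-05,
        5.63270703e-03,  1.99525192e-05]), 'tool_pos': array([166.37677154, 601.8803374 , 230.31008069]), 'ee_rot': array([-3.13985897e+00, -2.07759149e-04,  2.87178917e+00]), 'wrist_force': array([-0.54791993,  0.30274685, -0.10908437]), 'wrist_torque': array([ 0.00053333, -0.00806565, -0.00033554]), 'grip_force': 0.0, 'opening': 1.0007614788823844}
```

View pics/scene0.png

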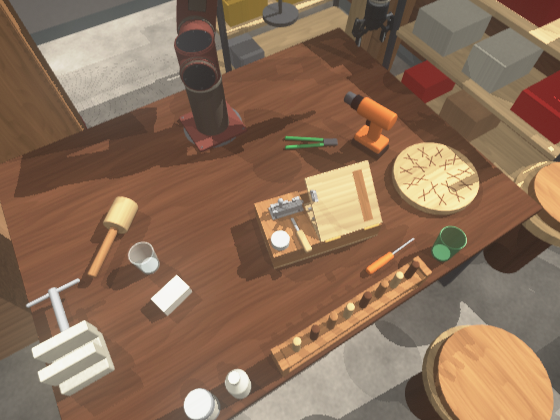

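View pics/top0.png

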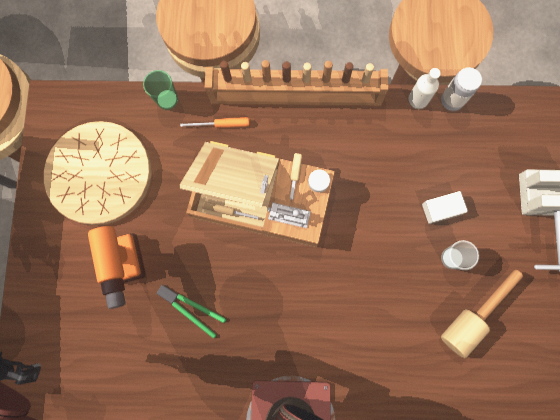

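The scene view shows the chest around (315,215) with its lid up, and the drill at (370,120). In the top view the chest spans about (190,145)–(335,240): bolt at (290,215), tin at (319,180), gouge at (296,170), drill at (115,262). I'll enlarge the chest in both.

Run:
```python
import cv2,numpy as np
a=cv2.imread("pics/top0.png")[138:248,180:340]; b=cv2.imread("pics/scene0.png")[155:270,245:390]
a=cv2.resize(a,None,fx=5,fy=5,interpolation=cv2.INTER_CUBIC)
b=cv2.resize(b,None,fx=5,fy=5,interpolation=cv2.INTER_CUBIC)
for im,x0,y0 in((a,180,138),(b,245,155)):
    for i in range(0,im.shape[1],100): cv2.putText(im,str(x0+i//5),(i,10),0,.4,(255,255,255),1); cv2.line(im,(i,0),(i,4),(255,255,255))
    for i in range(0,im.shape[0],100): cv2.putText(im,str(y0+i//5),(0,i+4),0,.4,(255,255,255),1)
cv2.imwrite("pics/a.png",a);cv2.imwrite("pics/b.png",b)
```

```text
(no output)
```

View pics/a.png

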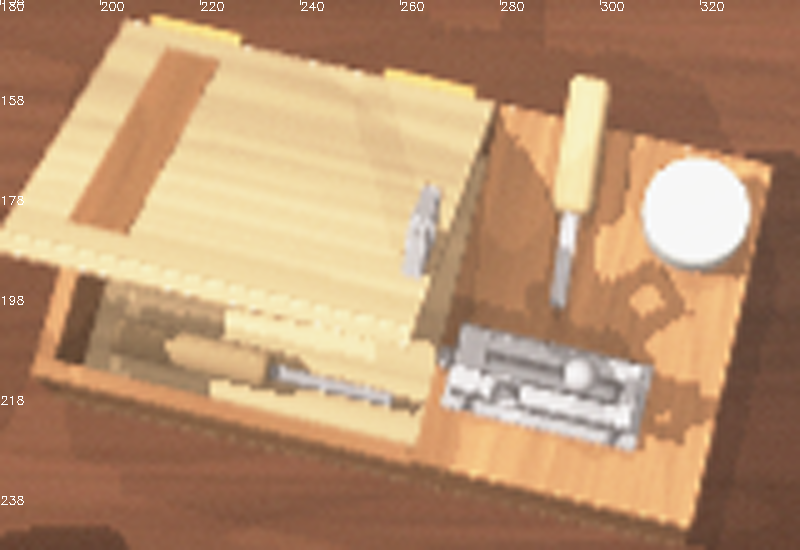

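View pics/b.png

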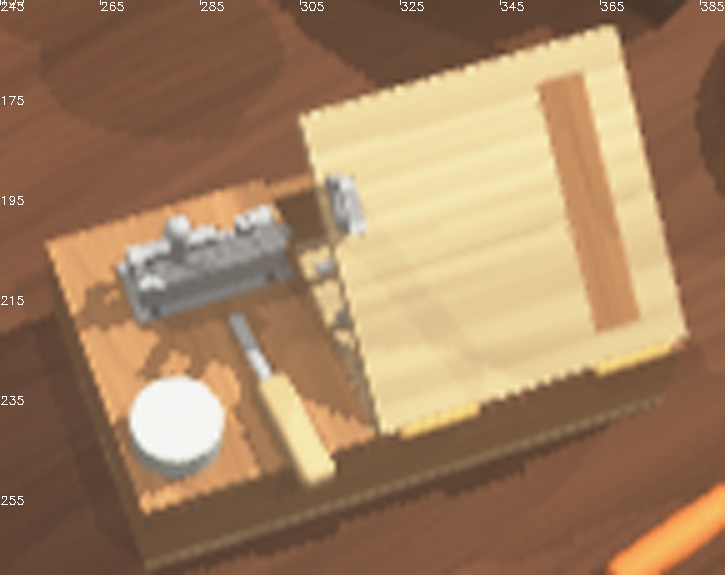

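The enlarged views show the deck corners at top (334.4,170.4) and (318,243.4), the chest's front left corner at (187,213), and the hinge end at (205,142). The knob is at top (296,213) / scene (280.6,201). The lid's free corners are at top (181,188),(262.4,206) / scene (368,160.6),(305.4,178.6).

```bash
cat > h.py <<'E'
from plant import bot
import numpy as np, cv2, json
def ray(n,p,m=None):
    m=m or bot.camera_model(n); f=210/np.tan(np.radians(m["vfov"]/2))
    d=m["R"].T@np.array([(p[0]-m["cx"])/f,(p[1]-m["cy"])/f,1]); return -m["R"].T@m["t"],d/np.linalg.norm(d)
def plane(n,p,z): o,d=ray(n,p); return o+d*(z-o[2])/d[2]
def tri(rs):
    A=sum(np.eye(3)-np.outer(d,d) for o,d in rs); b=sum((np.eye(3)-np.outer(d,d))@o for o,d in rs)
    return np.linalg.solve(A,b)
E
python3 - <<'E'
from h import *
L=[((100,-180),"top",(334.4,170.4)),((-100,-180),"top",(318,243.4)),((-100,180),"top",(187,213)),((100,179),"top",(205,142)),
((100,-180),"scene",(274,257.4)),((-100,-180),"scene",(254.4,203.4)),((100,179),"scene",(382.4,222))]
P=np.array([l[0] for l in L],float); Q=np.array([plane(l[1],l[2],90)[:2] for l in L])
pc,qc=P.mean(0),Q.mean(0); a=P-pc;b=Q-qc
yaw=np.arctan2((a[:,0]*b[:,1]-a[:,1]*b[:,0]).sum(),(a*b).sum())
c,s=np.cos(yaw),np.sin(yaw);R=np.array([[c,-s],[s,c]]);t=qc-R@pc
print("yaw",yaw,"t",t);print(np.round(Q-(P@R.T+t),1))
k=tri([ray("top",(296,213)),ray("scene",(280.6,201))]);print("knob",k,"chest",R.T@(k[:2]-t),k[2])
for u,v in(((181,188),(368,160.6)),((262.4,206),(305.4,178.6))):
    e=tri([ray("top",u),ray("scene",v)]);ec=R.T@(e[:2]-t);print("lid",e,ec,np.arctan2(e[2]-90,100-ec[0]),np.hypot(e[2]-90,100-ec[0]))
json.dump([yaw,*t],open("chest.json","w"))
W=lambda x,y:R@[x,y]+t
for n,p in dict(knob0=(-45,-115),edge=(-90,76),lidshutpress=(-60,60),notch=(-56,-71)).items(): print(n,W(*p))
E
```

```text
yaw -0.20840213507012306 t [594.63694092  90.2117778 ]
[[-1.1 -0.7]
 [-2.3  0.7]
 [-2.1 -5.7]
 [-1.  -1.4]
 [ 1.8  2.1]
 [ 2.   4. ]
 [ 2.7  1. ]]
knob [527.3438605   -3.90699144 144.92840337] chest [ -46.36416462 -106.00502646] 144.92840337234745
lid [575.2361783  279.24554901 204.46783803] [-58.09147978 180.92964441] 0.6266922789677849 195.18145896141888
lid [532.27631015  78.83607572 207.37320557] [-58.65772145 -24.03178276] 0.6369338469542078 197.35435632439618
knob0 [526.81747646 -12.98957994]
edge [522.30845516 183.18806589]
lidshutpress [548.3489879  161.32735559]
notch [525.15894855  32.33424696]
```

Everything agrees with the given sizes: knob height is 145 against 148, lid length 196 against 200, and the lid angle is about 0.63 rad. First I'll raise, align with the chest and close the jaw.

```bash
python3 -m inch '[[0,0,-0.3,-0.117,0],[0,0,-0.6,-0.117,0],[0,0,-0.67,-0.117,0],[0,0,-0.67,-0.117,0]]' 40; python3 -m inch '[[-0.2,-0.15,0,0,0],[-0.45,-0.33,0,0,0],[-0.7,-0.51,0,0,0],[-0.95,-0.7,0,0,0],[-1,-0.73,0,0,0],[-1,-0.73,0,0,0]]';python3 -m inch '[[-0.2,-0.15,0,0,0],[-0.45,-0.33,0,0,0],[-0.7,-0.51,0,0,0],[-0.95,-0.7,0,0,0],[-1,-0.73,0,0,0],[-1,-0.73,0,0,0]]';python3 -m inch '[[-0.2,-0.15,0,0,0],[-0.45,-0.33,0,0,0],[-0.7,-0.51,0,0,0],[-0.95,-0.7,0,0,0],[-1,-0.73,0,0,0],[-1,-0.73,0,0,0]]'
cat >> h.py <<'E'
yaw,tx,ty=json.load(open("chest.json"))
def tc(p):
    c,s=np.cos(yaw),np.sin(yaw);d=np.array(p[:2])-[tx,ty];return np.round([c*d[0]+s*d[1],-s*d[0]+c*d[1],p[2]],1)
def st():
    s=bot.sense();print("t",round(s["t"],2),"chest",tc(s["tool_pos"]),"F",np.round(s["wrist_force"],1),"yawerr",round((s["ee_rot"][2]-yaw-np.pi+np.pi)%(2*np.pi)-np.pi,3),"open",round(s["opening"],2))
E
python3 -c "from h import *;st()"
```

```text
t: 0.43
tool_pos: [167.4, 604.4, 338.5]
ee_rot: [3.132, 0.002, 2.933]
wrist_force: [-0.1, 0.0, 0.4]
opening: 0.457
grip_force: 0.0
t: 0.93
tool_pos: [293.4, 460.8, 330.6]
ee_rot: [-3.139, 0.001, 2.928]
wrist_force: [-0.2, 0.7, 0.9]
opening: 0.002
grip_force: 0.0
t: 1.43
tool_pos: [417.0, 323.0, 330.5]
ee_rot: [-3.139, -0.0, 2.928]
wrist_force: [-1.0, -0.0, 0.1]
opening: 0.001
grip_force: 0.0
t: 1.93
tool_pos: [540.8, 185.2, 330.2]
ee_rot: [-3.14, -0.001, 2.929]
wrist_force: [-0.6, 0.8, 0.3]
opening: -0.002
grip_force: 0.0
t 1.93 chest [-72.4  81.8 330.2] F [-0.6  0.8  0.3] yawerr -0.004 open -0.0
```

```bash
python3 -m inch '[[-0.18,-0.145,0.2,0,0],[-0.18,-0.145,0.45,0,0],[-0.18,-0.145,0.65,0,0],[-0.18,-0.145,0.8,0,0],[-0.18,-0.145,0.9,0,0],[-0.18,-0.145,1,0,0]]'; python3 -m inch '[[0,0,0.1,0,0],[0,0,0.2,0,0],[0,0,0.3,0,0],[0,0,0.4,0,0],[0,0,0.48,0,0],[0,0,0.54,0,0],[0,0,0.54,0,0]]'; python3 -c "from h import *;st()"
```

```text
t: 2.43
tool_pos: [559.3, 162.9, 180.1]
ee_rot: [3.141, -0.002, 2.934]
wrist_force: [-0.4, 0.1, 4.4]
opening: 0.002
grip_force: 1.5
t: 3.02
tool_pos: [558.9, 161.9, 98.3]
ee_rot: [-3.141, -0.003, 2.934]
wrist_force: [-0.2, -0.0, -1.1]
opening: 0.003
grip_force: 0.0
t 3.02 chest [-49.7  62.7  98.3] F [-0.2 -0.  -1.1] yawerr 0.001 open 0.0
```

```bash
python3 -m inch '[[0,0,0.02,0,0],[0,0,0.04,0,0],[0,0,0.05,0,0],[0,0,0.06,0,0],[0,0,0.06,0,0]]'; python3 -m inch '[[0,0,0.01,0,0],[0,0,0.02,0,0],[0,0,0.02,0,0]]'; python3 -c "from h import *;st()"
```

```text
t: 3.43
tool_pos: [561.1, 161.1, 92.1]
ee_rot: [3.141, 0.001, 2.933]
wrist_force: [-0.5, 1.1, 0.8]
opening: -0.003
grip_force: 0.4
t: 3.68
tool_pos: [561.2, 161.0, 90.0]
ee_rot: [3.141, 0.001, 2.933]
wrist_force: [-3.7, 0.2, 9.4]
opening: 0.0
grip_force: 4.5
t 3.68 chest [-47.3  62.4  90. ] F [-3.7  0.2  9.4] yawerr -0.0 open 0.0
```

```bash
python3 -m inch '[[0,0,0.015,0,0],[0,0,0.03,0,0],[0,0,0.03,0,0],[0,0,0.03,0,0]]'; python3 -c "from h import *;st()"; python3 -m inch '[[0,0,-0.2,0,0],[0,0,-0.45,0,0],[0,0,-0.7,0,0],[0,0,-0.8,0,0],[0,0,-0.8,0,0]]'; python3 -m inch '[[0,-0.25,0,0,0],[0,-0.5,0,0,0],[0,-0.75,0,0,0],[0,-1,0,0,0],[0,-1,0,0,0]]'
python3 - <<'E'
from h import *
st()
a=bot.grab_frame("top")[138:248,180:340];b=bot.grab_frame("scene")[155:270,245:390]
a=cv2.resize(a,(560,385));b=cv2.resize(b,(560,444)); 
cv2.imwrite("pics/c.png",cv2.resize(np.vstack([a,b]),None,fx=.72,fy=.72))
cv2.imwrite("pics/wr.png",bot.grab_frame("wrist"))
E
```

```text
t: 4.02
tool_pos: [561.4, 161.1, 89.7]
ee_rot: [3.142, 0.001, 2.933]
wrist_force: [-18.3, -2.2, 36.1]
opening: -0.0
grip_force: 18.2
t 4.02 chest [-47.2  62.5  89.7] F [-18.3  -2.2  36.1] yawerr 0.0 open -0.0
t: 4.43
tool_pos: [564.1, 161.0, 210.2]
ee_rot: [3.139, 0.01, 2.933]
wrist_force: [0.1, 0.7, 0.7]
opening: 0.001
grip_force: 0.0
t: 4.85
tool_pos: [528.0, 8.5, 202.8]
ee_rot: [-3.138, -0.002, 2.928]
wrist_force: [-0.1, -0.1, 0.3]
opening: 0.005
grip_force: 0.0
t 4.85 chest [-48.3 -93.7 202.8] F [-0.1 -0.1  0.3] yawerr -0.005 open 0.0
```

View pics/c.png

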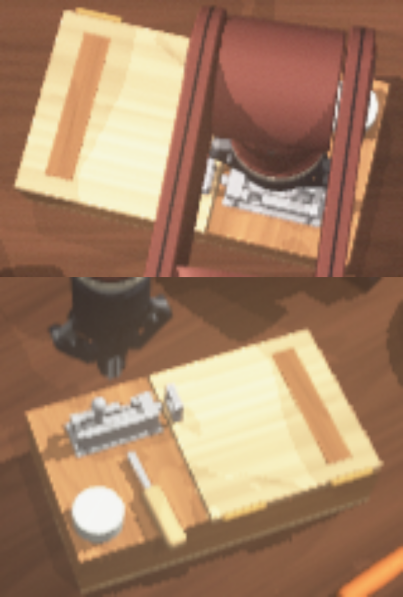

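View pics/wr.png

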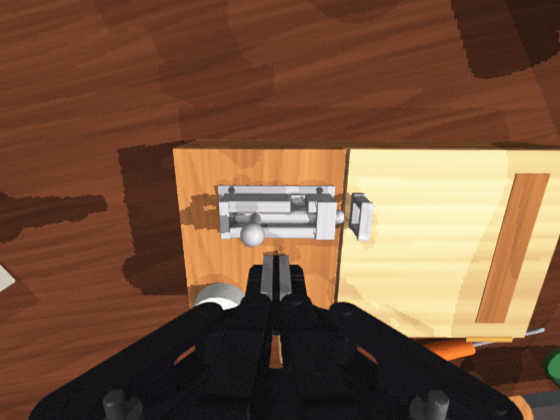

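The lid is shut and flush with the deck. The wrist view shows the knob at (252,234), the casing at (218–335,186–240), the notch gap near (298,200) and the staple at (361,217).

Run:
```python
from h import *
st()
for n,p,z in(("knob",(252,234),148),("stapletop",(366,216),122),("deckFR",(174,150),90),("casing FL top",(335,187),90),("casing BR",(219,240),120),("notch",(298,202),118)): print(n,tc(plane("wrist",p,z)))
```

```text
t 5.0 chest [-48.1 -88.2 203.3] F [ 0.5 -0.6  0.6] yawerr -0.002 open -0.0
knob [ -46.5 -105.9  148. ]
stapletop [-50.7 -15.6 122. ]
deckFR [ -99.8 -175.7   90. ]
casing FL top [-66.7 -35.5  90. ]
casing BR [ -28.9 -136.2  120. ]
notch [-61.5 -70.5 118. ]
```

```bash
python3 -m inch '[[-0.01,-0.2,0,0,0],[-0.01,-0.38,0,0,0],[-0.01,-0.38,0.2,0,0],[-0.01,-0.38,0.4,0,0],[-0.01,-0.38,0.49,0,0],[-0.01,-0.38,0.49,0,0]]'; python3 -c "from h import *;st()"; python3 -m inch '[[0,0.05,0,0,0],[0,0.1,0,0,0],[0,0.15,0,0,0],[0,0.2,0,0,0],[0,0.24,0,0,0],[0,0.28,0,0,0],[0,0.28,0,0,0]]';python3 -c "from h import *;st()"
```

```text
t: 5.5
tool_pos: [516.4, -39.9, 126.2]
ee_rot: [3.141, -0.008, 2.935]
wrist_force: [-0.2, 0.3, -0.6]
opening: -0.001
grip_force: 0.0
t 5.5 chest [ -49.6 -143.5  126.2] F [-0.2  0.3 -0.6] yawerr 0.001 open -0.0
t: 6.08
tool_pos: [529.0, 0.5, 131.7]
ee_rot: [3.141, 0.002, 2.934]
wrist_force: [0.1, -0.3, 0.3]
opening: 0.005
grip_force: 0.1
t 6.08 chest [ -45.7 -101.4  131.7] F [ 0.1 -0.3  0.3] yawerr 0.001 open 0.0
```

```bash
python3 -m inch '[[0,0.02,0,0,0],[0,0.04,0,0,0],[0,0.06,0,0,0],[0,0.06,0,0,0]]'; python3 -c "from h import *;st()"; python3 -m inch '[[0,0.02,0,0,0],[0,0.03,0,0,0],[0,0.03,0,0,0]]';python3 -c "from h import *;st()"
```

```text
t: 6.42
tool_pos: [530.2, 8.4, 131.2]
ee_rot: [3.141, 0.001, 2.933]
wrist_force: [0.2, -1.7, 1.3]
opening: -0.004
grip_force: 0.9
t 6.42 chest [-46.1 -93.4 131.2] F [ 0.2 -1.7  1.3] yawerr -0.0 open -0.0
t: 6.67
tool_pos: [530.8, 11.7, 131.0]
ee_rot: [-3.14, 0.0, 2.933]
wrist_force: [-0.6, -7.7, 2.9]
opening: -0.005
grip_force: 3.1
t 6.67 chest [-46.2 -90.  131. ] F [-0.6 -7.7  2.9] yawerr -0.0 open -0.01
```

Force is rising, so the bolt is near its stop. I'll push slightly more and check the bolt in the pictures.

```bash
python3 -m inch '[[0,0.01,0,0,0],[0,0.02,0,0,0],[0,0.02,0,0,0]]'; python3 -c "from h import *;st()"; python3 -m inch '[[0,0.01,0,0,0],[0,0.02,0,0,0],[0,0.02,0,0,0]]';python3 -c "from h import *;st()";python3 -m inch '[[0,-0.15,0,0,0],[0,-0.2,-0.2,0,0],[0,-0.2,-0.4,0,0],[0,-0.2,-0.5,0,0],[0,-0.2,-0.5,0,0]]';python3 - <<'E'
from h import *
st(); print({k:(v.tolist() if hasattr(v,'tolist') else v) for k,v in bot.camera_model("wrist").items()})
json.dump({k:(v.tolist() if hasattr(v,'tolist') else v) for k,v in bot.camera_model("wrist").items()},open("wm.json","w"))
a=bot.grab_frame("wrist");cv2.imwrite("pics/wr2.png",a)
E
```

```text
t: 6.92
tool_pos: [531.0, 12.4, 131.1]
ee_rot: [-3.136, -0.0, 2.933]
wrist_force: [-3.8, -15.0, 6.1]
opening: -0.001
grip_force: 7.7
t 6.92 chest [-46.1 -89.3 131.1] F [ -3.8 -15.    6.1] yawerr -0.0 open -0.0
t: 7.17
tool_pos: [531.2, 13.1, 131.2]
ee_rot: [-3.132, -0.001, 2.933]
wrist_force: [-7.0, -23.4, 6.5]
opening: -0.004
grip_force: 12.3
t 7.17 chest [-46.1 -88.6 131.2] F [ -7.  -23.4   6.5] yawerr -0.0 open -0.0
t: 7.58
tool_pos: [528.0, -11.0, 209.9]
ee_rot: [3.14, 0.006, 2.933]
wrist_force: [0.8, -0.0, -0.0]
opening: 0.002
grip_force: 0.0
t 7.58 chest [ -44.2 -112.8  209.9] F [ 0.8 -0.  -0. ] yawerr -0.001 open 0.0
{'vfov': 71.16023107582805, 'cx': 275.62315405536754, 'cy': 209.93836838700327, 'R': [[0.2086723812647632, 0.9779838576882871, 0.001846997138805344], [0.9231658978843812, -0.19759858864649527, 0.3297264362289418], [0.3228320961128534, -0.06709971584180217, -0.9440747141266584]], 't': [-99.3492867972442, -525.0530229608459, 188.2050553909315]}
```

View pics/wr2.png

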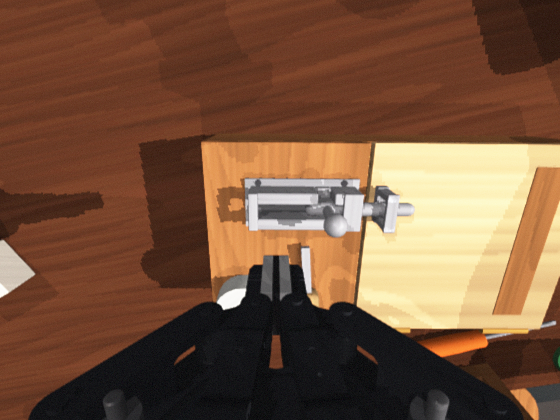

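The bolt passes through the staple (rod end at (405,210)) and the knob is at (335,225), upright. Next the fingertip goes behind the knob and sweeps towards the chest's front.

```bash
python3 -m inch '[[-0.2,0.15,0,0,0],[-0.2,0.29,0,0,0],[-0.2,0.29,0.2,0,0],[-0.2,0.29,0.4,0,0],[-0.2,0.29,0.52,0,0],[-0.2,0.29,0.52,0,0],[-0.2,0.29,0.52,0,0]]'; python3 -c "from h import *;st()"; python3 -m inch '[[0.05,0,0,0,0],[0.1,0,0,0,0],[0.15,0,0,0,0],[0.2,0,0,0,0],[0.25,0,0,0,0],[0.29,0,0,0,0],[0.29,0,0,0,0]]';python3 -c "from h import *;st()"
```

```text
t: 8.22
tool_pos: [562.1, 26.0, 125.2]
ee_rot: [-3.141, -0.006, 2.933]
wrist_force: [0.2, -0.1, 0.7]
opening: -0.002
grip_force: 0.0
t 8.22 chest [-18.5 -69.6 125.2] F [ 0.2 -0.1  0.7] yawerr 0.0 open -0.0
t: 8.8
tool_pos: [520.6, 34.6, 128.1]
ee_rot: [-3.142, 0.0, 2.933]
wrist_force: [1.3, -0.7, 0.4]
opening: 0.002
grip_force: 0.5
t 8.8 chest [-61.  -69.8 128.1] F [ 1.3 -0.7  0.4] yawerr 0.0 open 0.0
```

```bash
python3 -m inch '[[-0.03,0,-0.1,0,0],[-0.03,0,-0.28,0,0],[0.16,0,-0.28,0,0],[0.16,0,-0.28,0,0],[0.16,0,-0.18,0,0],[0.16,0,-0.08,0,0],[0.16,0,-0.02,0,0],[0.16,0,-0.02,0,0]]'; python3 -c "from h import *;st()"; python3 -m inch '[[0,0,0.01,0,0],[0,0,0.02,0,0],[0,0,0.03,0,0],[0,0,0.03,0,0]]';python3 -c "from h import *;st()"
```

```text
t: 9.47
tool_pos: [495.9, 39.6, 128.1]
ee_rot: [-3.141, -0.006, 2.933]
wrist_force: [-0.6, -1.0, -0.3]
opening: -0.001
grip_force: 0.0
t 9.47 chest [-86.1 -69.9 128.1] F [-0.6 -1.  -0.3] yawerr -0.0 open -0.0
t: 9.8
tool_pos: [498.5, 39.3, 126.6]
ee_rot: [3.142, 0.0, 2.933]
wrist_force: [0.3, -0.0, 1.3]
opening: 0.003
grip_force: 0.3
t 9.8 chest [-83.6 -69.8 126.6] F [ 0.3 -0.   1.3] yawerr -0.0 open 0.0
```

```bash
python3 -m inch '[[0,0,0.01,0,0],[0,0,0.02,0,0],[0,0,0.03,0,0],[0,0,0.03,0,0]]'; python3 -c "from h import *;st()"; python3 -m inch '[[0,0,0.01,0,0],[0,0,0.01,0,0]]'; python3 -c "from h import *;st()"; python3 -m inch '[[0,0,-0.2,0,0],[0,0,-0.4,0,0],[0,-0.2,-0.6,0,0],[0,-0.4,-0.7,0,0],[0,-0.4,-0.7,0,0]]'
python3 - <<'E'
from h import *
st();a=bot.grab_frame("wrist");b=bot.grab_frame("scene")[155:270,245:390];b=cv2.resize(b,(560,444))
cv2.imwrite("pics/f.png",cv2.resize(np.vstack([a[100:340],b]),None,fx=.85,fy=.85))
E
```

```text
t: 10.13
tool_pos: [498.4, 39.4, 122.9]
ee_rot: [3.141, 0.0, 2.933]
wrist_force: [-5.5, 1.2, 10.0]
opening: -0.002
grip_force: 4.6
t 10.13 chest [-83.6 -69.6 122.9] F [-5.5  1.2 10. ] yawerr -0.0 open -0.0
t: 10.3
tool_pos: [498.5, 39.4, 122.4]
ee_rot: [3.141, 0.0, 2.933]
wrist_force: [-8.1, 1.5, 16.1]
opening: -0.003
grip_force: 8.3
t 10.3 chest [-83.6 -69.6 122.4] F [-8.1  1.5 16.1] yawerr 0.0 open -0.0
t: 10.72
tool_pos: [487.8, -23.5, 230.1]
ee_rot: [-3.139, 0.009, 2.931]
wrist_force: [-0.1, -0.7, 0.8]
opening: 0.001
grip_force: 0.0
t 10.72 chest [ -81.  -133.3  230.1] F [-0.1 -0.7  0.8] yawerr -0.002 open 0.0
```

View pics/f.png

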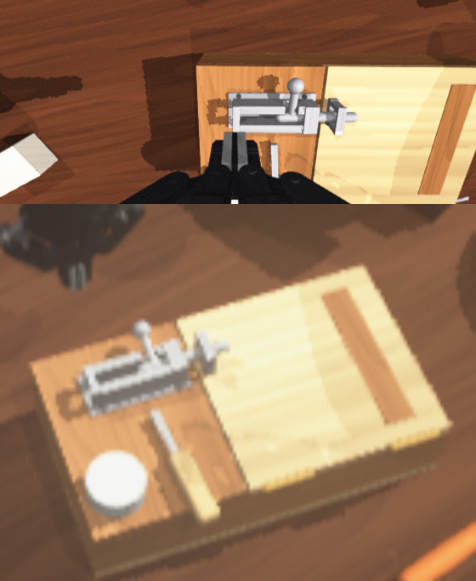

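The handle lies down through the notch, with the knob at (296,87) in front of the casing. The bolt is through the staple, the lid is shut, and the tin and gouge have not moved. The tool met a hard stop at z = 122.4, close to the 124 expected with the handle right down. I'll hand it in.

```bash
python3 -m inch '[[0,0,0,0,0],[0,0,0,0,0],[0,0,0,0,0]]' >/dev/null; python3 -c "from plant import bot;print(bot.finish_job())"
```

```text
the job is handed in; nothing more can be done
None
```

I pressed the lid shut, pushed the bolt fully into the staple and turned the handle right down in the notch, and the last pictures show the tin and gouge unmoved. I handed the job in at about 11 s of the 54 s allowed, and no verdict came back.

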